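# Put the sockets back on the rail in order of size

## Robot

A 6-joint arm with a two-finger parallel gripper is mounted at the origin on a cart in front of the work surface, level with it; the furniture and walls round the work are solid. World frame = base frame: x ahead of the robot, y to its left, z up, the work surface at z = 0. Lengths are in mm, angles in rad, forces in N, time in s.
With the tool pointing down it reaches from about 275 to 1000 mm from the base axis. Payload 8.4 kg.
Tool frame: the origin (TCP) lies at the very end of the fingers, on their centre line; the grasp point (between the pads) lies 19 mm behind it (r.tcp_to_grasp is the distance from the TCP to the grasp point, in mm); z points along the fingers, y is the line along which they close (so a half turn about z gives the same grasp; the last joint's range is limited). The gripper opens to 85 mm and grips with 20 to 120 N. Pads are 22 mm wide; open, the fingers measure 114 mm over their backs; the gripper's body (76 mm by 85 mm) begins 54 mm behind the grasp point. The pads swing forward as they close: fully open they stand 13 mm farther back than shut.
Start: joints at [-1.311, 0.353, 1.633, -0, 1.155, -0.002], TCP at [161.761, -603.706, 231.281] pointing down, gripper open.
Joint ranges: [-2.63, 2.63], [-0.92, 2.1], [0.06, 2.66], [-1.3, 4.44], [0, 2.69], [-3.02, 3.02]. Speed limits (rad/s): [2.22, 2.22, 2.79, 3.14, 3.14, 3.14].

## Interface

Orientations are given as [roll, pitch, yaw] about the fixed x, y, z axes, in that order (R = Rz(yaw) Ry(pitch) Rx(roll)).
In Python, from rig import r gives the robot as it stands. The module is installed in compiled form; this text tells all that it offers.
- The arm moves only by the tool play_rows, never from a script. Its argument "rows" is a list of rows, each an object with "dp": the shift along the tool's x, y, z in units of 40 mm (1.0 is 40 mm), a list of three; "turn": the turn, a rotation vector about the tool's x, y, z in units of 6 degrees (1.0 is 6 degrees), a list of three; "fingers": the closure, from 0 (fully open) to 1 (shut). In form: [{"dp": [tx, ty, tz], "turn": [wx, wy, wz], "fingers": fingers}, ...]. A call has 1 to 5 rows; each row shifts and turns the commanded pose from where the row before left it, along the tool's axes as they then stand; what a row does not reach is not made up. A row lasts 1/12 s, in which the tool goes at most 41.7 mm and 7.16 degrees, less where a joint would pass 70% of its speed; a pose out of reach is approached as far as the arm can. A call is refused whole if a number of a shift passes 1 or a number of a turn 1, either way. A call with a gripper value outside its range is refused whole. The fingers move at their own pace and stop on an object; "force" is the grip in N (left out, the last holds). Time passes only in rows, so rows that do not move let the fingers close. It gives the time, the measured TCP pose, the force, the opening and the grip force at its end, in the units of the state.
- r.sense(): the state, without advancing time (a new reading comes with each control period).
- r.grab_frame(name): name is "scene" or "side" or "wrist"; returns a dict with "pixels" (420x560x3 uint8, red, green, blue), "fx", "fy", "cx", "cy" (pixels), "pose" (4x4, takes a point from camera to world coordinates). Camera axes: x right, y down, z forward; pixel columns grow to the right and rows downward; lengths in mm; the calibration is good to about 2 mm. A picture is of the moment at which its call begins. There is no depth.
- r.sign_off(): hands the job in; it is judged then, once.
The state is a dict: "clock": time; "qpos": joint angles; "qvel": joint speeds; "joint_efforts": joint torques, N m; "eef_pos": TCP position; "tcp_rot": TCP orientation; "contact_force": force on the tool from outside, world axes, zero at the start; "wrist_torque": the same for the moment, N m; "opening": opening from 0.0 (shut) to 1.0 (fully open); "grasp_force": force on a finger pad.
Only numpy, scipy, OpenCV 4.12 (cv2) and the standard library are available. Lean on these libraries where they do the work, as an engineer would, in place of code of your own. Each camera call takes 0.05 s, during which the arm holds its last target. There are 200 camera calls.

## Task

Put the four steel sockets back on the socket rail in order of size, one upright on each clip and pushed fully down over its stud: the smallest on the clip next to the red end cap, the largest at the black end. Leave the ratchet and the extension bar lying where they are.

Things in the scene. Friction and masses are not known exactly. Their poses are not given: they have to be found in the camera images.
- socket_a_mid (a point): The smallest of four bright steel sockets: a cylinder 21 mm in diameter, 46 mm tall (lowest 17 mm: 18 mm in diameter), about 70 g, standing upright, 13 mm hexagon mouth up. In its underside is a round bore of 13 mm (16 mm at the mouth), over 17 mm deep. This point: its centre, half-way up, 23 mm above its underside; z is its axis.
- socket_b_mid (a point): The second smallest of four bright steel sockets: a cylinder 27 mm in diameter, 51 mm tall (lowest 17 mm: 24 mm in diameter), about 130 g, standing upright, 18 mm hexagon mouth up. In its underside is a round bore of 13 mm (16 mm at the mouth), over 17 mm deep. This point: its centre, half-way up, 25.5 mm above its underside; z is its axis.
- socket_c_mid (a point): The second largest of four bright steel sockets: a cylinder 33.5 mm in diameter, 56 mm tall (lowest 17 mm: 30.5 mm in diameter), about 210 g, standing upright, 24 mm hexagon mouth up. In its underside is a round bore of 13 mm (16 mm at the mouth), over 17 mm deep. This point: its centre, half-way up, 28 mm above its underside; z is its axis.
- socket_d_mid (a point): The largest of four bright steel sockets: a cylinder 40 mm in diameter, 62 mm tall (lowest 17 mm: 37 mm in diameter), about 330 g, standing upright, 30 mm hexagon mouth up. In its underside is a round bore of 13 mm (16 mm at the mouth), over 17 mm deep. This point: its centre, half-way up, 31 mm above its underside; z is its axis.
- clip_1: Clip next to the rail's red end cap: black plate 30 x 34 mm on the fixed aluminium rail (294 x 30 mm, 10 mm high; caps 35 mm wide, 15 high), with an upright tapered stud, 15 mm tall, 9.8 mm thick, tip 2.6 mm, which enters any socket's bore. Neighbours 50 to 70 mm off. Origin: centre of the plate's top (16 mm up), where the socket's underside rests; x along the rail, red to black, z up.
- clip_2: Second clip from the red cap: black plate 30 x 34 mm on the fixed aluminium rail (294 x 30 mm, 10 mm high; caps 35 mm wide, 15 high), with an upright tapered stud, 15 mm tall, 9.8 mm thick, tip 2.6 mm, which enters any socket's bore. Neighbours 50 to 70 mm off. Origin: centre of the plate's top (16 mm up), where the socket's underside rests; x along the rail, red to black, z up.
- clip_3: Third clip from the red cap: black plate 30 x 34 mm on the fixed aluminium rail (294 x 30 mm, 10 mm high; caps 35 mm wide, 15 high), with an upright tapered stud, 15 mm tall, 9.8 mm thick, tip 2.6 mm, which enters any socket's bore. Neighbours 50 to 70 mm off. Origin: centre of the plate's top (16 mm up), where the socket's underside rests; x along the rail, red to black, z up.
- clip_4: Last clip, next to the black cap: black plate 30 x 34 mm on the fixed aluminium rail (294 x 30 mm, 10 mm high; caps 35 mm wide, 15 high), with an upright tapered stud, 15 mm tall, 9.8 mm thick, tip 2.6 mm, which enters any socket's bore. Neighbours 50 to 70 mm off. Origin: centre of the plate's top (16 mm up), where the socket's underside rests; x along the rail, red to black, z up.
- ratchet: A ratchet wrench lying on the table, 158 mm long, 27 mm wide, 17 mm high, black handle and chrome head; a bystander. Origin: middle of its underside; y runs along it.
- extension_bar: A chrome extension bar lying on the table, 107 mm long, 10 mm thick; a bystander. Origin: middle of its underside; y runs along it.
Not all that is in view belongs to the job. Leave any blue, green or purple look-alike of the part that bears socket_b_mid alone.

How it is judged (in metres and radians):
At the end, for the whole second after the job is handed in: Each socket stands upright (within about 7 degrees) on its own clip, in order of size from the red cap (smallest) to the black cap (largest), its axis within 8 mm of the clip's centre and its underside within 3 mm of the clip's plate, released and at rest (horizontal distance between socket_a_mid and clip_1 below 0.008 m and z of socket_a_mid in the frame of clip_1 below 0.026 m and angle between each of socket_a_mid, socket_b_mid, socket_c_mid, socket_d_mid's own z axis and vertical below 0.12 rad and linear speed of each of socket_a, socket_b, socket_c, socket_d below 0.02 m/s and horizontal distance between socket_b_mid and clip_2 below 0.008 m and z of socket_b_mid in the frame of clip_2 below 0.0285 m and horizontal distance between socket_c_mid and clip_3 below 0.008 m and z of socket_c_mid in the frame of clip_3 below 0.031 m and horizontal distance between socket_d_mid and clip_4 below 0.008 m and z of socket_d_mid in the frame of clip_4 below 0.034 m); the robot touches nothing.
It fails at once if the ratchet is moved from its place by more than 25 mm (distance of ratchet from where it was at the start of the episode above 0.025 m).
It fails at once if the extension bar is moved from its place by more than 25 mm (distance of extension_bar from where it was at the start of the episode above 0.025 m).
It also fails if it takes over 99 s, if anything falls off the work surface, if the arm or the gripper's body presses on something with over 40 N, if the wrist force passes 120 N, or if a joint passes its speed limit or range.

## Working session

There is one attempt and no reset: what is moved stays moved. The work goes in short steps, Python scripts to look and compute and a tool call to move; the robot and the scene stay as the last step left them, time stands still between calls to the robot, and variables do not carry over. Pictures are saved under pics/ and viewed, at most 15 in all, crops included, and the job is handed in when it is done.

Besides the shell and the picture viewer there is one more tool, called after "Emit:" as a command line: name --argument value ..., lists and objects as JSON in quotes. play_rows: Moves the arm, as the interface text tells. Its arguments: {"type":"object","properties":{"rows":{"type":"array"},"force":{"type":"number"}},"required":["rows"]}

```bash
mkdir -p pics; cat > h.py <<'E'
from rig import r
import numpy as np, cv2
def grab(n,f):
    d=r.grab_frame(n); cv2.imwrite('pics/'+f,cv2.cvtColor(d['pixels'],cv2.COLOR_RGB2BGR)); return d
def cast(d,u,v,z):
    P=np.array(d['pose']); k=P[:3,:3]@np.array([(u-d['cx'])/d['fx'],(v-d['cy'])/d['fy'],1]); o=P[:3,3]
    return o+k*(z-o[2])/k[2]
def proj(d,p):
    P=np.array(d['pose']); c=P[:3,:3].T@(np.array(p)-P[:3,3]); return d['fx']*c[0]/c[2]+d['cx'],d['fy']*c[1]/c[2]+d['cy']
E
python3 - <<'E'
from h import *
for n in ("scene","side","wrist"):
    d=grab(n,n+'0.png'); print(n,np.round(d['pose'],3).tolist(),d['fx'],d['cx'],d['cy'])
print(r.sense())
E
```

```text
scene [[0.577, -0.481, 0.66, -276.44], [-0.816, -0.35, 0.46, -516.415], [0.01, -0.804, -0.594, 758.446], [0.0, 0.0, 0.0, 1.0]] 460.6184248910144 276.045184911708 215.63651655164725
side [[-1.0, 0.014, -0.025, 545.558], [0.028, 0.612, -0.791, 848.51], [0.004, -0.791, -0.612, 687.565], [0.0, 0.0, 0.0, 1.0]] 470.41411478919105 282.39956157673413 221.98425705244796
wrist [[0.258, -0.914, -0.313, 241.455], [-0.966, -0.245, -0.082, -580.825], [-0.002, 0.324, -0.946, 373.882], [0.0, 0.0, 0.0, 1.0]] 358.23781947649644 279.37654408772795 207.34488790705686
{'clock': 0.15, 'qpos': array([-1.31136155e+00,  3.53502179e-01,  1.63392744e+00, -1.07450077e-05,
        1.15525503e+00, -2.41732305e-03]), 'qvel': array([ 0.00039067, -0.00307987, -0.00239026, -0.00048921,  0.00165646,
        0.00071237]), 'joint_efforts': array([-4.26724409e-04, -6.05634999e+01, -3.42337775e+01, -6.05894940e-06,
        6.19896571e-03,  2.05524634e-05]), 'eef_pos': array([ 161.6870062 , -603.34836525,  230.74131442]), 'tcp_rot': array([-3.14050064e+00,  7.18611173e-06,  2.61856446e-01]), 'contact_force': array([-0.4671521 ,  0.91351497, -0.19410156]), 'wrist_torque': array([-0.01544203, -0.01661147, -0.07388624]), 'grasp_force': 0.0, 'opening': 1.0011966367614387}
```

View pics/scene0.png

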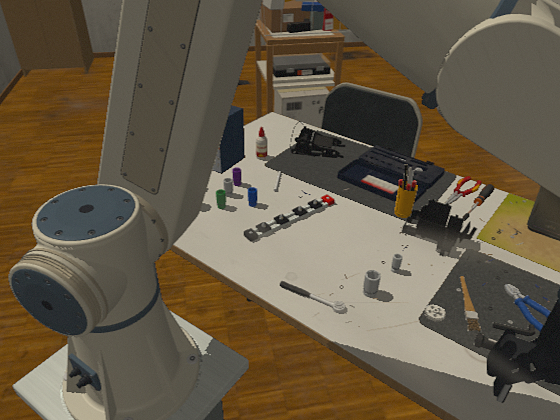

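View pics/side0.png

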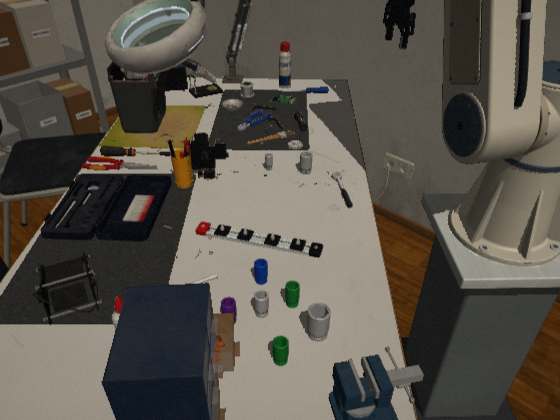

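Candidates: grey sockets at side (268,161) small, (306,162) larger, (261,302) medium, (318,321) largest. Look-alikes to leave: blue (261,271), purple (228,310), green (292,294) and (280,350). Rail: red cap at (203,229), black cap at (316,249).

```bash
python3 - <<'E'
import cv2,numpy as np
s=cv2.imread('pics/side0.png')
A=cv2.resize(s[220:370,190:340],None,fx=4,fy=4,interpolation=cv2.INTER_CUBIC)
B=cv2.resize(s[145:180,255:325],None,fx=2.8,fy=2.8,interpolation=cv2.INTER_CUBIC)
c=cv2.imread('pics/scene0.png')
C=cv2.resize(c[245:305,350:410],None,fx=3.3,fy=3.3,interpolation=cv2.INTER_CUBIC)
D=cv2.resize(c[160:210,200:260],None,fx=3.3,fy=3.3,interpolation=cv2.INTER_CUBIC)
o=np.zeros((600,800,3),np.uint8);o[:,:600]=A
y=0
for k in(B,C,D): o[y:y+k.shape[0],600:600+k.shape[1]]=k[:,:200];y+=k.shape[0]+5
cv2.imwrite('pics/crop1.png',o)
E
```

```text
(no output)
```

View pics/crop1.png

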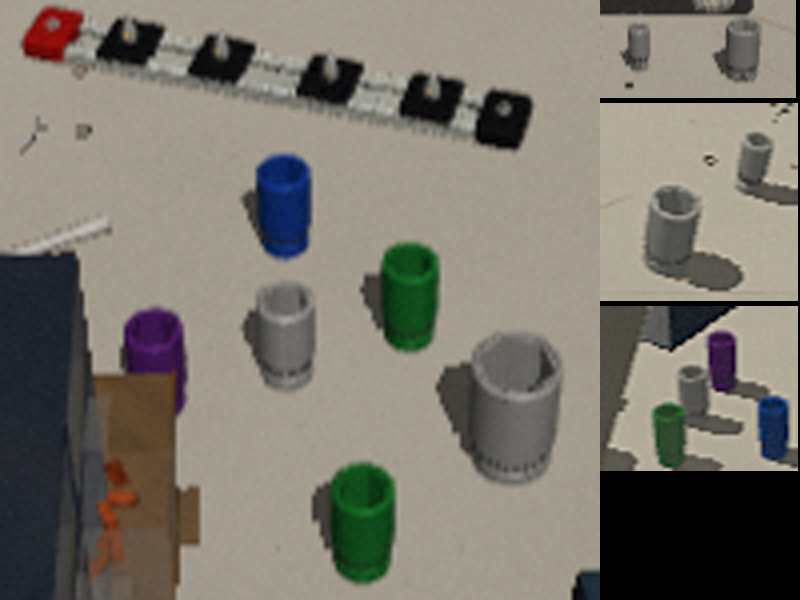

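```bash
python3 - <<'E'
from h import *
d=r.grab_frame('side'); s=r.grab_frame('scene')
for n,u,v,z in [('b',261.5,295,51),('d',319.5,310,62),('blue',261.2,262.5,51),('g1',292.5,285,51),('g2',280.7,340.5,51),('pur',228.7,301.7,51),('c1',222.5,230.7,16),('c2',245.5,235,16),('c3',272.5,239.7,16),('c4',298,244.5,16),('a',268.9,155.4,46),('c',306,154.3,56),('ratch1',350,205,10),('ratch2',335,175,10),('barend',216,276,5),('barvis',195,281,5),('boxcorner',240,345,0),('vise',340,385,60)]:
    p=cast(d,u,v,z); print(n,p.round(0), 'scene',np.round(proj(s,p)))
print('a,c scene',cast(s,397.9,257,46).round(),cast(s,373.3,275,56).round())
E
```

```text
b [564. 245.  51.] scene [226. 180.]
d [462. 293.  62.] scene [189. 187.]
blue [565. 157.  51.] scene [251. 190.]
g1 [506. 221.  51.] scene [219. 192.]
g2 [532. 349.  51.] scene [192. 174.]
pur [624. 260.  51.] scene [235. 170.]
c1 [655.  10.  16.] scene [312. 203.]
c2 [602.  27.  16.] scene [297. 210.]
c3 [542.  45.  16.] scene [279. 218.]
c4 [486.  62.  16.] scene [261. 226.]
a [ 548. -278.   46.] scene [393. 256.]
c [ 448. -264.   56.] scene [370. 274.]
ratch1 [349. -92.  10.] scene [279. 283.]
ratch2 [ 370. -231.   10.] scene [337. 304.]
barend [660. 145.   5.] scene [274. 190.]
barvis [701. 159.   5.] scene [278. 183.]
boxcorner [603. 317.   0.] scene [217. 182.]
vise [444. 441.  60.] scene [147. 174.]
a,c scene [ 550. -289.   46.] [ 450. -272.   56.]
```

View pics/wrist0.png

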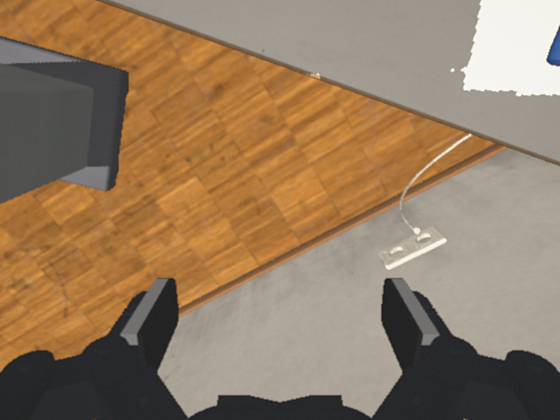

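Emit:
play_rows --rows '[{"dp": [0.88,-0.4,0],"turn": [0,0,0],"fingers": 0},{"dp": [0.88,-0.4,0],"turn": [0,0,0],"fingers": 0},{"dp": [0.88,-0.4,0],"turn": [0,0,0],"fingers": 0},{"dp": [0.88,-0.4,0],"turn": [0,0,0],"fingers": 0},{"dp": [0.88,-0.4,0],"turn": [0,0,0],"fingers": 0}]' --force 40

```text
clock: 0.67
eef_pos: [312.1, -479.6, 231.3]
tcp_rot: [3.142, -0.0, 0.261]
contact_force: [0.9, -0.5, 0.3]
opening: 1.003
grasp_force: 0.0
```

Emit:
play_rows --rows '[{"dp": [0.88,-0.4,0],"turn": [0,0,0],"fingers": 0},{"dp": [0.88,-0.4,0],"turn": [0,0,0],"fingers": 0},{"dp": [0.88,-0.4,0],"turn": [0,0,0],"fingers": 0},{"dp": [0.88,-0.4,0],"turn": [0,0,0],"fingers": 0},{"dp": [0.88,-0.4,0],"turn": [0,0,0],"fingers": 0}]'

```text
clock: 1.08
eef_pos: [461.6, -356.6, 231.4]
tcp_rot: [3.141, -0.0, 0.262]
contact_force: [0.6, -1.1, 0.2]
opening: 0.996
grasp_force: 0.0
```

Emit:
play_rows --rows '[{"dp": [0.88,-0.4,0],"turn": [0,0,0],"fingers": 0},{"dp": [0.88,-0.4,0],"turn": [0,0,0],"fingers": 0},{"dp": [0.88,-0.4,0],"turn": [0,0,-0.99],"fingers": 0},{"dp": [0,0,0],"turn": [0,0,-0.99],"fingers": 0},{"dp": [0,0,0],"turn": [0,0,-0.99],"fingers": 0}]'

```text
clock: 1.5
eef_pos: [551.6, -282.4, 231.0]
tcp_rot: [-3.141, -0.0, 0.581]
contact_force: [0.6, -0.0, -0.3]
opening: 1.0
grasp_force: 0.0
```

Emit:
play_rows --rows '[{"dp": [0,0,0],"turn": [0,0,-0.99],"fingers": 0},{"dp": [0,0,0],"turn": [0,0,-0.99],"fingers": 0},{"dp": [0,0,0],"turn": [0,0,-0.99],"fingers": 0},{"dp": [0,0,0],"turn": [0,0,-0.99],"fingers": 0},{"dp": [0,0,0],"turn": [0,0,-0.99],"fingers": 0}]'

```text
clock: 1.92
eef_pos: [549.9, -284.3, 231.2]
tcp_rot: [-3.141, -0.0, 1.096]
contact_force: [0.2, 0.3, -0.4]
opening: 1.002
grasp_force: 0.0
```

Emit:
play_rows --rows '[{"dp": [0,0,0],"turn": [0,0,-0.99],"fingers": 0},{"dp": [0,0,0],"turn": [0,0,-0.99],"fingers": 0},{"dp": [0,0,0],"turn": [0,0,-0.99],"fingers": 0},{"dp": [0,0,0],"turn": [0,0,-0.99],"fingers": 0},{"dp": [0,0,0],"turn": [0,0,-0.99],"fingers": 0}]'

```text
clock: 2.33
eef_pos: [549.8, -284.3, 231.1]
tcp_rot: [-3.141, -0.0, 1.615]
contact_force: [0.0, 0.8, -0.4]
opening: 1.0
grasp_force: 0.0
```

Emit:
play_rows --rows '[{"dp": [0,0,0],"turn": [0,0,-0.99],"fingers": 0},{"dp": [0,0,0],"turn": [0,0,-0.99],"fingers": 0},{"dp": [0,0,0],"turn": [0,0,-0.99],"fingers": 0},{"dp": [0,0,0],"turn": [0,0,-0.99],"fingers": 0},{"dp": [0,0,0],"turn": [0,0,-0.99],"fingers": 0}]'

```text
clock: 2.75
eef_pos: [549.9, -284.3, 231.2]
tcp_rot: [-3.141, -0.0, 2.133]
contact_force: [-0.3, -0.0, -0.4]
opening: 1.003
grasp_force: 0.0
```

Emit:
play_rows --rows '[{"dp": [0,0,0],"turn": [0,0,-0.99],"fingers": 0},{"dp": [0,0,0],"turn": [0,0,-0.99],"fingers": 0},{"dp": [0,0,0],"turn": [0,0,-0.99],"fingers": 0},{"dp": [0,0,0],"turn": [0,0,-0.99],"fingers": 0},{"dp": [0,0,0],"turn": [0,0,-0.99],"fingers": 0}]'

```text
clock: 3.17
eef_pos: [549.8, -284.3, 231.1]
tcp_rot: [3.142, -0.0, 2.651]
contact_force: [0.3, 0.3, -0.5]
opening: 0.997
grasp_force: 0.0
```

Emit:
play_rows --rows '[{"dp": [0,0,0.5],"turn": [0,0,-0.99],"fingers": 0},{"dp": [0,0,0.5],"turn": [0,0,-0.99],"fingers": 0},{"dp": [0,0,0],"turn": [0,0,0],"fingers": 0},{"dp": [0,0,0],"turn": [0,0,0],"fingers": 0}]'

```text
clock: 3.5
eef_pos: [549.3, -284.0, 190.5]
tcp_rot: [3.141, -0.002, 2.85]
contact_force: [1.0, 0.2, 0.3]
opening: 1.005
grasp_force: 0.0
```

```bash
python3 - <<'E'
from h import *
d=grab('wrist','w1.png'); s=r.sense(); print(s['eef_pos'],s['tcp_rot'],s['qpos'],s['contact_force'])
print(proj(d,[549,-283,46]),proj(d,[449,-268,56]),np.round(d['pose'],3).tolist())
E
```

```text
[ 550.00228899 -284.38182758  191.60485326] [ 3.14151106e+00 -3.79655734e-04  2.85003673e+00] [-4.79626559e-01  3.83102018e-01  1.68349773e+00  1.04227751e-05
  1.07538112e+00 -1.75887190e+00] [ 0.18752812 -0.42442562  0.72843233]
(np.float64(279.4456762396318), np.float64(191.44674353745683)) (np.float64(259.45408284404334), np.float64(61.85565986210261)) [[0.288, 0.906, 0.311, 467.887], [0.958, -0.273, -0.092, -259.149], [0.002, 0.324, -0.946, 333.964], [0.0, 0.0, 0.0, 1.0]]
```

View pics/w1.png

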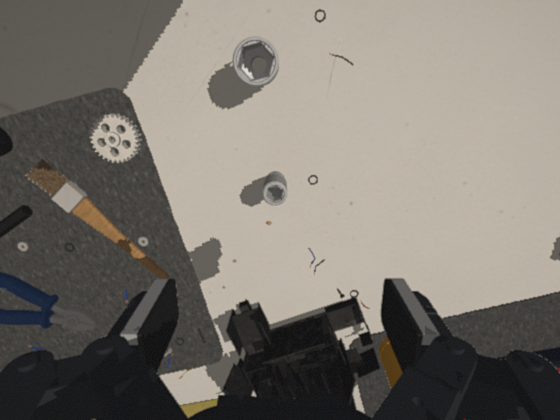

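The wrist view shows a's mouth at (275,192) and c's at (258,58); a black device lies near a at about (300,300).

```bash
python3 - <<'E'
from h import *
d=r.grab_frame('wrist')
g=cv2.cvtColor(d['pixels'],cv2.COLOR_RGB2GRAY)
print('a',cast(d,275,192,46),'c',cast(d,258,58,56))
for z in (0,60,120): print(z,cast(d,300,305,z),cast(d,245,300,z))
s=r.grab_frame('side')
for z in (0,60,120):print('side',z,cast(s,222,140,z),cast(s,225,160,z))
E
```

```text
a [ 549.72085247 -287.34294423   46.        ] c [ 447.19496028 -268.72603453   56.        ]
0 [ 693.50521182 -303.21554528    0.        ] [ 6.70149615e+02 -3.58662753e+02  5.68434189e-14]
60 [ 653.1721436  -295.35978794   60.        ] [ 634.0009451  -340.87305172   60.        ]
120 [ 612.83907539 -287.50403059  120.        ] [ 597.85227488 -323.08335051  120.        ]
side 0 [ 691.691973   -456.77159588    0.        ] [ 674.2084579  -335.01942463    0.        ]
side 60 [ 678.93966233 -342.86690171   60.        ] [ 662.98183682 -231.73936852   60.        ]
side 120 [ 666.18735166 -228.96220754  120.        ] [ 651.75521573 -128.4593124   120.        ]
```

Emit:
play_rows --rows '[{"dp": [0,-0.06,0.9],"turn": [0,0,0],"fingers": 0.4},{"dp": [0,0,0.9],"turn": [0,0,0],"fingers": 0.4},{"dp": [0,0,0.9],"turn": [0,0,0],"fingers": 0.4},{"dp": [0,0,0.9],"turn": [0,0,0],"fingers": 0.4},{"dp": [0,0,0.9],"turn": [0,0,0],"fingers": 0.4}]' --force 40

```text
clock: 4.07
eef_pos: [550.3, -287.2, 11.2]
tcp_rot: [-3.141, 0.003, 2.852]
contact_force: [0.5, -0.1, 0.2]
opening: 0.601
grasp_force: 0.0
```

Emit:
play_rows --rows '[{"dp": [0,0,0],"turn": [0,0,0],"fingers": 0.4},{"dp": [0,0,0],"turn": [0,0,0],"fingers": 0.8},{"dp": [0,0,0],"turn": [0,0,0],"fingers": 1},{"dp": [0,0,0],"turn": [0,0,0],"fingers": 1},{"dp": [0,0,0],"turn": [0,0,0],"fingers": 1}]'

```text
clock: 4.48
eef_pos: [551.1, -287.7, 14.2]
tcp_rot: [-3.141, 0.005, 2.853]
contact_force: [1.3, -0.2, 4.2]
opening: 0.232
grasp_force: 39.4
```

Emit:
play_rows --rows '[{"dp": [0,0,0],"turn": [0,0,0],"fingers": 1},{"dp": [0,0,0],"turn": [0,0,0],"fingers": 1},{"dp": [0,0,0],"turn": [0,0,0],"fingers": 1},{"dp": [0,0,0],"turn": [0,0,0],"fingers": 1}]'

```text
clock: 4.82
eef_pos: [551.2, -287.7, 14.0]
tcp_rot: [-3.141, 0.005, 2.853]
contact_force: [0.6, 0.1, 9.0]
opening: 0.234
grasp_force: 39.8
```

Emit:
play_rows --rows '[{"dp": [0,0,-0.9],"turn": [0,0,0],"fingers": 1},{"dp": [0,0,-0.9],"turn": [0,0,0],"fingers": 1},{"dp": [0,0,-0.9],"turn": [0,0,0],"fingers": 1},{"dp": [0,0,-0.9],"turn": [0,0,0],"fingers": 1},{"dp": [0,0.4,-0.9],"turn": [0,0,0],"fingers": 1}]'

```text
clock: 5.23
eef_pos: [553.3, -273.0, 194.4]
tcp_rot: [-3.14, 0.002, 2.852]
contact_force: [0.8, -0.1, -1.0]
opening: 0.232
grasp_force: 39.3
```

Emit:
play_rows --rows '[{"dp": [-0.08,0.9,0],"turn": [0,0,0],"fingers": 1},{"dp": [-0.08,0.9,0],"turn": [0,0,0],"fingers": 1},{"dp": [-0.08,0.9,0],"turn": [0,0,0],"fingers": 1},{"dp": [-0.08,0.9,0],"turn": [0,0,0],"fingers": 1},{"dp": [-0.08,0.9,0],"turn": [0,0,0],"fingers": 1}]'

```text
clock: 5.65
eef_pos: [620.8, -101.7, 192.9]
tcp_rot: [3.141, 0.002, 2.853]
contact_force: [0.4, -0.6, -1.5]
opening: 0.234
grasp_force: 39.3
```

Emit:
play_rows --rows '[{"dp": [0,0.9,0],"turn": [0,0,0],"fingers": 1},{"dp": [0,0.9,0],"turn": [0,0,0],"fingers": 1},{"dp": [0,0.9,0],"turn": [0,0,0],"fingers": 1},{"dp": [0,0,0],"turn": [0,0,0],"fingers": 1},{"dp": [0,0,0],"turn": [0,0,0],"fingers": 1}]'

```text
clock: 6.07
eef_pos: [651.3, 2.1, 192.3]
tcp_rot: [3.141, 0.001, 2.857]
contact_force: [-0.2, -0.7, 0.1]
opening: 0.23
grasp_force: 39.4
```

```bash
python3 - <<'E'
from h import *
d=grab('wrist','w2.png'); s=r.sense(); print(s['eef_pos'],s['tcp_rot'],s['contact_force'],s['opening'],s['grasp_force'])
for p in ([655,10,16],[602,27,16],[542,45,16],[486,62,16]): print(np.round(proj(d,p)))
E
```

```text
[650.88828733   0.71486734 192.07990264] [-3.14142050e+00  8.02926595e-04  2.85527454e+00] [-0.20550282  0.1402912  -0.08957431] 0.22981164636129636 39.39148306846619
[288. 183.]
[290. 121.]
[291.  42.]
[293. -42.]
```

View pics/w2.png

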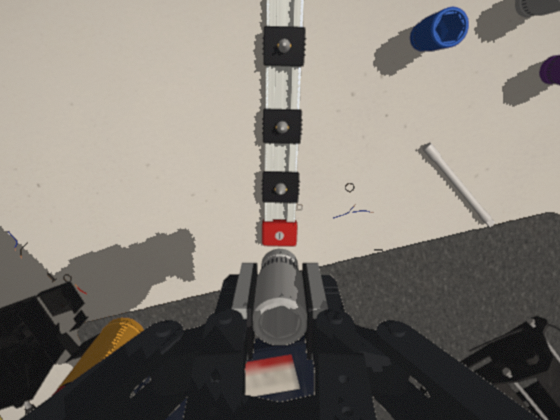

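The wrist view shows the socket held, with the plates of clips 1, 2 and 3 at (280,187), (282,126) and (284,46).

```bash
cat >> h.py <<'E'
def tool(dx,dy,yaw): 
    c,s=np.cos(yaw),np.sin(yaw); return np.round([(c*dx+s*dy)/40,(s*dx-c*dy)/40],3)
E
python3 - <<'E'
from h import *
d=r.grab_frame('wrist'); g=d['pixels'].max(2); s=r.sense()
m=(g<70).astype(np.uint8)[:215,255:315]
n,l,st,c=cv2.connectedComponentsWithStats(m)
for i in range(1,n):
    if st[i,4]>300:
        x,y,w,h=st[i,:4]; q=cast(d,x+(w-1)/2+255,y+(h-1)/2,16); print(st[i],q.round(1),tool(*(q-s['eef_pos'])[:2],s['tcp_rot'][2]))
for uv in ((281,187.5),(282.5,126.5),(284.5,44.5)): print(cast(d,*uv,31).round(1),cast(d,*uv,28).round(1))
# held socket: bottom
print('bottom at tcp-level', cast(d,279.5,256,s['eef_pos'][2]-12).round(1), s['eef_pos'])
E
```

```text
[   9   26   43   41 1459] [542.8  38.2  16. ] [2.86  0.156]
[   9  109   39   35 1169] [603.8  18.7  16. ] [1.259 0.122]
[  8 171  38  32 979] [656.1   2.   16. ] [-0.113  0.092]
[652.7   2.4  31. ] [653.6   2.2  28. ]
[602.4  18.5  31. ] [602.8  18.5  28. ]
[542.9  37.5  31. ] [542.6  37.7  28. ]
bottom at tcp-level [644.4   3.3 180. ] [ 6.50712278e+02 -2.27915133e-01  1.91957435e+02]
```

Emit:
play_rows --rows '[{"dp": [-0.05,0.05,0.85],"turn": [0,0,0],"fingers": 1},{"dp": [0,0,0.85],"turn": [0,0,0],"fingers": 1},{"dp": [0,0,0.85],"turn": [0,0,0],"fingers": 1},{"dp": [0,0,0.75],"turn": [0,0,0],"fingers": 1},{"dp": [0,0,0],"turn": [0,0,0],"fingers": 1}]'

```text
clock: 6.58
eef_pos: [648.8, -0.1, 53.8]
tcp_rot: [-3.139, -0.009, 2.852]
contact_force: [-0.7, 0.9, -1.2]
opening: 0.233
grasp_force: 39.4
```

Emit:
play_rows --rows '[{"dp": [0,0,0],"turn": [0,0,0],"fingers": 1},{"dp": [0,0,0],"turn": [0,0,0],"fingers": 1}]'

```text
clock: 6.75
eef_pos: [654.4, 0.6, 61.1]
tcp_rot: [3.141, 0.002, 2.852]
contact_force: [0.6, -0.3, -0.2]
opening: 0.236
grasp_force: 39.4
```

```bash
python3 - <<'E'
from h import *
d=r.grab_frame('wrist'); s=r.sense(); print(s['eef_pos'],s['tcp_rot'],s['contact_force'])
e=r.grab_frame('side');f=r.grab_frame('scene')
R=lambda k,x,y,w,h,z:cv2.resize(cv2.cvtColor(k['pixels'],cv2.COLOR_RGB2BGR)[y:y+h,x:x+w],None,fx=z,fy=z,interpolation=cv2.INTER_CUBIC)
o=np.zeros((600,800,3),np.uint8)
o[:300,:400]=R(d,180,100,200,150,2);o[:300,400:800]=R(e,185,195,80,60,5);o[300:,:400]=R(f,280,170,80,60,5)
o[300:,400:]=R(d,200,180,133,100,3)[:300,:399].repeat(1,0) if 0 else cv2.resize(R(d,200,180,133,100,1),(400,300))
cv2.imwrite('pics/c2.png',o)
E
```

```text
[654.99184666   0.89337668  61.76613205] [3.14069338 0.00321695 2.85270816] [-0.1004295  -0.34329194 -0.06390408]
```

View pics/c2.png

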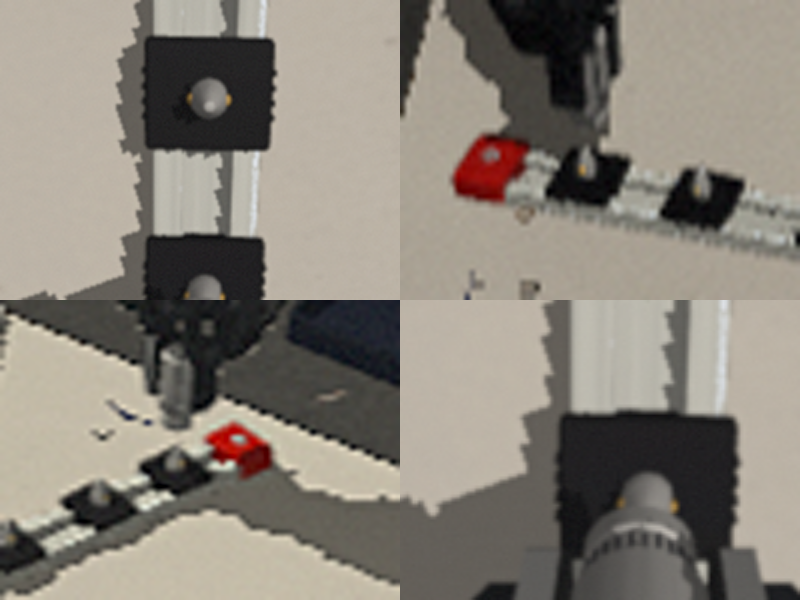

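```bash
python3 - <<'E'
from h import *
d=r.grab_frame('wrist'); s=r.sense(); p=s['eef_pos']; print(p)
for n,u,v,z in (('tabs1',282.5,248,18),('tabs2',284.7,149,18),('plate1 far edge',282,218,16),('plate2 near',284,174,16),('plate2 far',285,119,16),('sock near rim',280,252,p[2]-14)):
    q=cast(d,u,v,z); print(n,q.round(1),tool(*(q-p)[:2],s['tcp_rot'][2])*40)
E
```

```text
[654.77852418   1.40809534  61.51226441]
tabs1 [659.6   2.5  18. ] [-4.32  2.44]
tabs2 [605.2  19.7  18. ] [52.72  3.48]
plate1 far edge [642.6   7.3  16. ] [13.36  2.12]
plate2 near [618.5  15.5  16. ] [38.84  3.16]
plate2 far [590.8  24.1  16. ] [67.8  3.6]
sock near rim [647.6   4.5  47.5] [7.76 0.88]
```

Emit:
play_rows --rows '[{"dp": [-0.04,0.035,0.2],"turn": [0,0,0],"fingers": 1},{"dp": [0,0,0.2],"turn": [0,0,0],"fingers": 1},{"dp": [0,0,0.2],"turn": [0,0,0],"fingers": 1},{"dp": [0,0,0.1],"turn": [0,0,0],"fingers": 1},{"dp": [0,0,0.05],"turn": [0,0,0],"fingers": 1}]'

```text
clock: 7.37
eef_pos: [656.9, 2.2, 29.7]
tcp_rot: [3.141, 0.003, 2.854]
contact_force: [-1.5, -2.5, 22.7]
opening: 0.229
grasp_force: 41.7
```

Emit:
play_rows --rows '[{"dp": [0,0,0.05],"turn": [0,0,0],"fingers": 1},{"dp": [0,0,0],"turn": [0,0,0],"fingers": 1},{"dp": [0,0,0],"turn": [0,0,0],"fingers": 1}]'

```text
clock: 7.62
eef_pos: [657.1, 2.2, 29.6]
tcp_rot: [3.141, 0.003, 2.854]
contact_force: [-3.5, -2.6, 22.3]
opening: 0.235
grasp_force: 41.9
```

Emit:
play_rows --rows '[{"dp": [0,0,0],"turn": [0,0,0],"fingers": 0.5},{"dp": [0,0,0],"turn": [0,0,0],"fingers": 0.5},{"dp": [0,0,0],"turn": [0,0,0],"fingers": 0.5},{"dp": [0,0,-0.3],"turn": [0,0,0],"fingers": 0.5},{"dp": [0,0,-0.9],"turn": [0,0,0],"fingers": 0.4}]'

```text
clock: 8.03
eef_pos: [651.3, 2.6, 70.9]
tcp_rot: [-3.139, -0.009, 2.854]
contact_force: [0.1, 0.8, 0.7]
opening: 0.597
grasp_force: 0.0
```

Emit:
play_rows --rows '[{"dp": [0,0,-0.9],"turn": [0,0,0],"fingers": 0.2},{"dp": [0,0,-0.9],"turn": [0,0,0],"fingers": 0.2},{"dp": [0,0,-0.9],"turn": [0,0,0],"fingers": 0.2},{"dp": [0,0,0],"turn": [0,0,0],"fingers": 0.2},{"dp": [0,0,0],"turn": [0,0,0],"fingers": 0.2}]'

```text
clock: 8.45
eef_pos: [656.8, 2.6, 186.4]
tcp_rot: [3.14, 0.005, 2.854]
contact_force: [-1.2, 0.1, -0.0]
opening: 0.801
grasp_force: 0.0
```

```bash
python3 - <<'E'
from h import *
d=grab('wrist','w3.png'); s=r.sense(); print(s['eef_pos'],s['tcp_rot'][2],s['contact_force'])
p=s['eef_pos']
for t in ([564,245],[462,293]): print(tool(t[0]-p[0],t[1]-p[1],s['tcp_rot'][2]))
E
```

```text
[655.38961889   2.58827337 184.16892499] 2.8536453038156484 [-0.26408916 -1.16002616 -0.51853256]
[3.912 5.162]
[6.698 5.588]
```

View pics/w3.png

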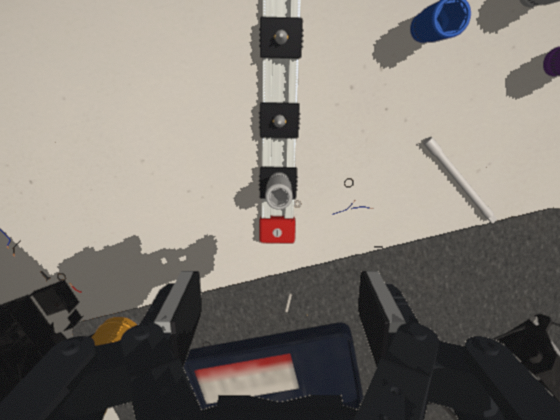

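Socket a stands on clip 1, its mouth at (279,195). Next is b.

Emit:
play_rows --rows '[{"dp": [0.56,0.71,0],"turn": [0,0,0],"fingers": 0.2},{"dp": [0.56,0.71,0],"turn": [0,0,0],"fingers": 0.2},{"dp": [0.56,0.71,0],"turn": [0,0,0],"fingers": 0.2},{"dp": [0.56,0.71,0],"turn": [0,0,0],"fingers": 0.2},{"dp": [0.56,0.71,0],"turn": [0,0,0],"fingers": 0.2}]'

```text
clock: 8.92
eef_pos: [586.2, 171.4, 181.3]
tcp_rot: [-3.14, -0.003, 2.853]
contact_force: [0.3, 0.6, 0.1]
opening: 0.803
grasp_force: 0.0
```

Emit:
play_rows --rows '[{"dp": [0.56,0.71,0],"turn": [0,0,0],"fingers": 0.2},{"dp": [0.56,0.71,0],"turn": [0,0,0],"fingers": 0.2},{"dp": [0,0,0],"turn": [0,0,0],"fingers": 0.2},{"dp": [0,0,0],"turn": [0,0,0],"fingers": 0.2},{"dp": [0,0,0],"turn": [0,0,0],"fingers": 0.2}]'

```text
clock: 9.33
eef_pos: [560.7, 237.2, 181.9]
tcp_rot: [-3.14, -0.002, 2.855]
contact_force: [-0.2, -0.6, -0.1]
opening: 0.8
grasp_force: 0.0
```

```bash
python3 - <<'E'
from h import *
d=grab('wrist','w4.png'); s=r.sense(); print(s['eef_pos'],s['tcp_rot'][2],s['contact_force'])
E
```

```text
[561.12577109 236.70917933 182.18951472] 2.8534536501810916 [-0.15698639 -0.33845676  0.8523091 ]
```

View pics/w4.png

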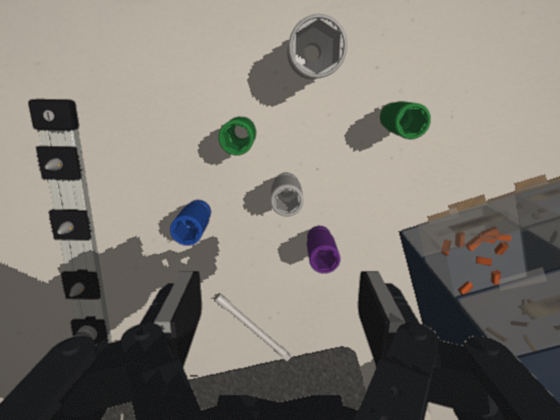

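b's mouth is at (287,200), d's at (319,45), and the blue box's corner at (402,233). The blue, purple and green parts stand clear of b.

```bash
python3 - <<'E'
from h import *
d=r.grab_frame('wrist'); s=r.sense(); p=s['eef_pos']
for n,u,v,z in (('b',287,200,51),('d',319,45,62),('box',402,233,60),('box',402,233,120),('purple',325,263,51),('purbase',320,230,0),('clip4',60,163,28),('clip3',70,228,28)):
    q=cast(d,u,v,z); print(n,z,q.round(1),tool(*(q-p)[:2],s['tcp_rot'][2])*40)
E
```

```text
b 51 [565.8 242.3  51. ] [-2.56  6.84]
d 62 [463.3 294.2  62. ] [110.52  27.36]
box 60 [616.1 323.7  60. ] [-27.48  99.24]
box 120 [585.3 309.7 120. ] [-1.96 77.  ]
purple 51 [629.5 257.7  51. ] [-59.2   39.76]
purbase 0 [620.8 261.1   0. ] [-49.88  40.56]
clip4 28 [487.1  66.4  28. ] [  22.76 -184.2 ]
clip3 28 [543.   46.8  28. ] [ -36.32 -187.  ]
```

Emit:
play_rows --rows '[{"dp": [-0.06,0.15,0.83],"turn": [0,0,0],"fingers": 0.35},{"dp": [0,0,0.83],"turn": [0,0,0],"fingers": 0.35},{"dp": [0,0,0.83],"turn": [0,0,0],"fingers": 0.35},{"dp": [0,0,0.83],"turn": [0,0,0],"fingers": 0.35},{"dp": [0,0,0.83],"turn": [0,0,0],"fingers": 0.35}]'

```text
clock: 9.85
eef_pos: [565.9, 241.2, 15.7]
tcp_rot: [-3.142, 0.0, 2.852]
contact_force: [1.0, 0.2, -0.6]
opening: 0.65
grasp_force: 0.0
```

Emit:
play_rows --rows '[{"dp": [0,0,0],"turn": [0,0,0],"fingers": 0.35},{"dp": [0,0,0],"turn": [0,0,0],"fingers": 0.5},{"dp": [0,0,0],"turn": [0,0,0],"fingers": 1},{"dp": [0,0,0],"turn": [0,0,0],"fingers": 1},{"dp": [0,0,0],"turn": [0,0,0],"fingers": 1}]'

```text
clock: 10.27
eef_pos: [566.9, 243.1, 19.5]
tcp_rot: [3.139, 0.003, 2.853]
contact_force: [1.0, 0.2, -0.3]
opening: 0.306
grasp_force: 39.3
```

Emit:
play_rows --rows '[{"dp": [0,0,0],"turn": [0,0,0],"fingers": 1},{"dp": [0,0,0],"turn": [0,0,0],"fingers": 1}]'

```text
clock: 10.43
eef_pos: [566.8, 243.1, 19.3]
tcp_rot: [3.14, 0.003, 2.854]
contact_force: [-0.3, -1.4, 7.3]
opening: 0.3
grasp_force: 40.2
```

Emit:
play_rows --rows '[{"dp": [0,0,-0.84],"turn": [0,0,0],"fingers": 1},{"dp": [0,0,-0.84],"turn": [0,0,0],"fingers": 1},{"dp": [0,0,-0.84],"turn": [0,0,0],"fingers": 1},{"dp": [0,0,-0.84],"turn": [0,0,0],"fingers": 1},{"dp": [0,0,-0.84],"turn": [0,0,0],"fingers": 1}]'

```text
clock: 10.85
eef_pos: [565.2, 242.7, 187.7]
tcp_rot: [3.141, 0.001, 2.854]
contact_force: [0.5, 1.6, -0.3]
opening: 0.307
grasp_force: 39.7
```

Emit:
play_rows --rows '[{"dp": [-0.41,-0.85,0],"turn": [0,0,0],"fingers": 1},{"dp": [-0.41,-0.85,0],"turn": [0,0,0],"fingers": 1},{"dp": [-0.41,-0.85,0],"turn": [0,0,0],"fingers": 1},{"dp": [-0.41,-0.85,0],"turn": [0,0,0],"fingers": 1},{"dp": [-0.41,-0.85,0],"turn": [0,0,0],"fingers": 1}]'

```text
clock: 11.27
eef_pos: [595.8, 55.0, 186.3]
tcp_rot: [3.141, 0.001, 2.854]
contact_force: [1.6, -0.1, -1.2]
opening: 0.307
grasp_force: 39.9
```

Emit:
play_rows --rows '[{"dp": [-0.41,-0.85,0],"turn": [0,0,0],"fingers": 1},{"dp": [0,0,0.5],"turn": [0,0,0],"fingers": 1},{"dp": [0,0,0.8],"turn": [0,0,0],"fingers": 1},{"dp": [0,0,0.8],"turn": [0,0,0],"fingers": 1},{"dp": [0,0,0.8],"turn": [0,0,0],"fingers": 1}]'

```text
clock: 11.68
eef_pos: [602.3, 18.8, 69.3]
tcp_rot: [3.141, 0.002, 2.853]
contact_force: [0.8, -1.2, -0.4]
opening: 0.308
grasp_force: 40.0
```

Emit:
play_rows --rows '[{"dp": [0,0,0],"turn": [0,0,0],"fingers": 1},{"dp": [0,0,0],"turn": [0,0,0],"fingers": 1},{"dp": [0,0,0],"turn": [0,0,0],"fingers": 1},{"dp": [0,0,0],"turn": [0,0,0],"fingers": 1}]'

```text
clock: 12.02
eef_pos: [603.6, 19.4, 71.8]
tcp_rot: [3.14, 0.004, 2.854]
contact_force: [1.0, -0.6, -1.1]
opening: 0.302
grasp_force: 39.9
```

```bash
python3 - <<'E'
from h import *
d=r.grab_frame('wrist'); s=r.sense(); print(s['eef_pos'],s['tcp_rot'],s['contact_force'],s['opening'])
cv2.imwrite('pics/c3.png',cv2.resize(cv2.cvtColor(d['pixels'],cv2.COLOR_RGB2BGR)[60:330,180:400],None,fx=2,fy=2,interpolation=cv2.INTER_CUBIC))
E
```

```text
[603.51569277  19.38387014  71.71741634] [3.1404094  0.00356819 2.8538235 ] [ 0.1673125   0.72854581 -1.60971354] 0.30515725260988497
```

View pics/c3.png

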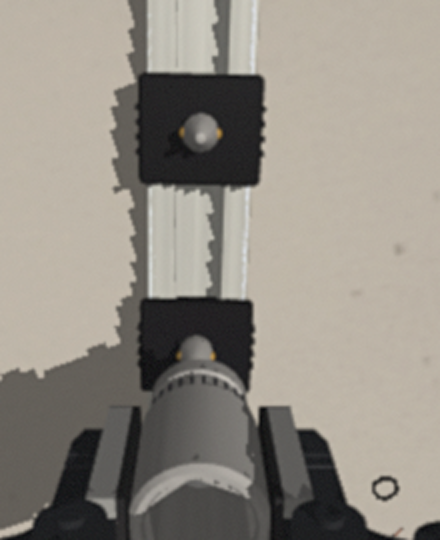

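```bash
python3 - <<'E'
from h import *
d=r.grab_frame('wrist'); s=r.sense(); p=s['eef_pos']
for n,u,v,z in (('edge2',278,209,16),('tabs2',278,237.5,19),('sock near rim',280,243,p[2]-19),('clip3 far',281,97,16),('clip3 near',281,152,16),('tabs3',281,126,19)):
    q=cast(d,u,v,z); print(n,q.round(1),tool(*(q-p)[:2],s['tcp_rot'][2])*40)
E
```

```text
edge2 [588.6  23.7  16. ] [15.28 -0.  ]
tabs2 [604.9  18.9  19. ] [-1.68 -0.04]
sock near rim [593.7  23.3  52.5] [10.28  1.04]
clip3 far [528.7  43.2  16. ] [78.32  1.72]
clip3 near [556.8  34.9  16. ] [49.    1.76]
tabs3 [542.8  39.   19. ] [63.56  1.72]
```

Emit:
play_rows --rows '[{"dp": [0.02,-0.025,0.2],"turn": [0,0,0],"fingers": 1},{"dp": [0,0,0.2],"turn": [0,0,0],"fingers": 1},{"dp": [0,0,0.2],"turn": [0,0,0],"fingers": 1},{"dp": [0,0,0.2],"turn": [0,0,0],"fingers": 1},{"dp": [0,0,0.1],"turn": [0,0,0],"fingers": 1}]'

```text
clock: 12.53
eef_pos: [603.3, 18.2, 34.4]
tcp_rot: [3.141, 0.004, 2.854]
contact_force: [-8.6, -8.0, 53.4]
opening: 0.303
grasp_force: 46.5
```

Emit:
play_rows --rows '[{"dp": [0,0,0.03],"turn": [0,0,0],"fingers": 1},{"dp": [0,0,0.02],"turn": [0,0,0],"fingers": 1},{"dp": [0,0,0],"turn": [0,0,0],"fingers": 1}]'

```text
clock: 12.78
eef_pos: [603.5, 18.4, 34.2]
tcp_rot: [3.14, 0.005, 2.854]
contact_force: [-4.2, -1.5, 32.9]
opening: 0.303
grasp_force: 44.8
```

Emit:
play_rows --rows '[{"dp": [0,0,0],"turn": [0,0,0],"fingers": 0.45},{"dp": [0,0,0],"turn": [0,0,0],"fingers": 0.45},{"dp": [0,0,0],"turn": [0,0,0],"fingers": 0.45},{"dp": [0,0,-0.3],"turn": [0,0,0],"fingers": 0.45},{"dp": [0,0,-0.9],"turn": [0,0,0],"fingers": 0.4}]'

```text
clock: 13.2
eef_pos: [597.0, 18.4, 75.3]
tcp_rot: [-3.139, -0.009, 2.854]
contact_force: [-0.2, 0.4, -0.1]
opening: 0.6
grasp_force: 0.0
```

Emit:
play_rows --rows '[{"dp": [0,0,-0.9],"turn": [0,0,0],"fingers": 0.2},{"dp": [0,0,-0.9],"turn": [0,0,0],"fingers": 0.2},{"dp": [0,0,-0.9],"turn": [0,0,0],"fingers": 0.2},{"dp": [0.66,0.7,0],"turn": [0,0,0],"fingers": 0.2},{"dp": [0.66,0.7,0],"turn": [0,0,0],"fingers": 0.2}]'

```text
clock: 13.62
eef_pos: [567.9, 86.9, 190.5]
tcp_rot: [3.139, 0.005, 2.85]
contact_force: [-0.0, 1.1, -0.2]
opening: 0.798
grasp_force: 0.0
```

Emit:
play_rows --rows '[{"dp": [0.66,0.7,0],"turn": [0,0,0],"fingers": 0.2},{"dp": [0.66,0.7,0],"turn": [0,0,0],"fingers": 0.2},{"dp": [0.66,0.7,0],"turn": [0,0,0],"fingers": 0.2},{"dp": [0.66,0.7,0],"turn": [0,0,0],"fingers": 0.2},{"dp": [0.66,0.7,0],"turn": [0,0,0],"fingers": 0.2}]'

```text
clock: 14.03
eef_pos: [478.1, 260.2, 187.7]
tcp_rot: [3.142, -0.0, 2.853]
contact_force: [0.9, 0.3, -1.1]
opening: 0.8
grasp_force: 0.0
```

Emit:
play_rows --rows '[{"dp": [0.66,0.7,0],"turn": [0,0,0],"fingers": 0.2},{"dp": [0,0,0],"turn": [0,0,0],"fingers": 0.2},{"dp": [0,0,0],"turn": [0,0,0],"fingers": 0.2},{"dp": [0,0,0],"turn": [0,0,0],"fingers": 0.2}]'

```text
clock: 14.37
eef_pos: [461.8, 293.1, 187.4]
tcp_rot: [-3.141, 0.0, 2.855]
contact_force: [-0.0, -0.8, -0.4]
opening: 0.795
grasp_force: 0.0
```

```bash
python3 - <<'E'
from h import *
d=grab('wrist','w5.png'); s=r.sense(); print(s['eef_pos'],s['tcp_rot'],s['contact_force'],s['opening'])
E
```

```text
[462.14168189 292.55453558 187.37584681] [-3.14113651e+00  6.45727745e-05  2.85350014e+00] [ 0.39346616 -0.43601496 -0.16559775] 0.801361167908286
```

View pics/w5.png

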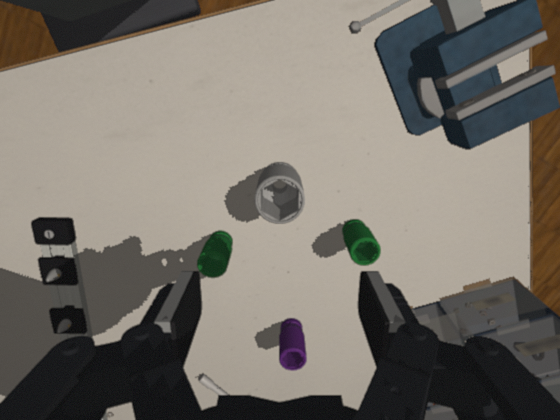

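d's mouth is at (280,199). The green parts at (215,255) and (363,245) are clear of the fingers.

```bash
python3 - <<'E'
from h import *
d=r.grab_frame('wrist'); s=r.sense(); p=s['eef_pos']
q=cast(d,280,199,62); print(p,q.round(1),tool(*(q-p)[:2],s['tcp_rot'][2]))
E
```

```text
[462.38168422 292.22228699 187.36714585] [462.9 293.6  62. ] [-0.002  0.035]
```

Emit:
play_rows --rows '[{"dp": [0,0.02,0.83],"turn": [0,0,0],"fingers": 0.2},{"dp": [0,0,0.83],"turn": [0,0,0],"fingers": 0.2},{"dp": [0,0,0.83],"turn": [0,0,0],"fingers": 0.2},{"dp": [0,0,0.83],"turn": [0,0,0],"fingers": 0.2},{"dp": [0,0,0.83],"turn": [0,0,0],"fingers": 0.2}]' --force 60

```text
clock: 14.88
eef_pos: [463.0, 292.6, 20.1]
tcp_rot: [3.141, 0.0, 2.851]
contact_force: [1.0, -0.4, 0.0]
opening: 0.797
grasp_force: 0.0
```

Emit:
play_rows --rows '[{"dp": [0,0,0],"turn": [0,0,0],"fingers": 0.2},{"dp": [0,0,0],"turn": [0,0,0],"fingers": 0.4},{"dp": [0,0,0],"turn": [0,0,0],"fingers": 1},{"dp": [0,0,0],"turn": [0,0,0],"fingers": 1},{"dp": [0,0,0],"turn": [0,0,0],"fingers": 1}]'

```text
clock: 15.3
eef_pos: [463.5, 294.5, 23.3]
tcp_rot: [3.139, 0.002, 2.853]
contact_force: [1.2, -2.7, 4.4]
opening: 0.457
grasp_force: 60.4
```

Emit:
play_rows --rows '[{"dp": [0,0,0],"turn": [0,0,0],"fingers": 1},{"dp": [0,0,0],"turn": [0,0,0],"fingers": 1}]'

```text
clock: 15.47
eef_pos: [463.5, 294.5, 23.3]
tcp_rot: [3.139, 0.002, 2.854]
contact_force: [0.5, -2.5, 8.9]
opening: 0.455
grasp_force: 60.7
```

Emit:
play_rows --rows '[{"dp": [0,0,-0.84],"turn": [0,0,0],"fingers": 1},{"dp": [0,0,-0.84],"turn": [0,0,0],"fingers": 1},{"dp": [0,0,-0.84],"turn": [0,0,0],"fingers": 1},{"dp": [0,0,-0.84],"turn": [0,0,0],"fingers": 1},{"dp": [0,0,-0.84],"turn": [0,0,0],"fingers": 1}]'

```text
clock: 15.88
eef_pos: [461.8, 293.9, 191.7]
tcp_rot: [3.141, 0.0, 2.854]
contact_force: [1.1, 0.5, -3.4]
opening: 0.452
grasp_force: 61.5
```

Emit:
play_rows --rows '[{"dp": [-0.32,-0.79,0],"turn": [0,0,0],"fingers": 1},{"dp": [-0.32,-0.79,0],"turn": [0,0,0],"fingers": 1},{"dp": [-0.32,-0.79,0],"turn": [0,0,0],"fingers": 1},{"dp": [-0.32,-0.79,0],"turn": [0,0,0],"fingers": 1},{"dp": [-0.32,-0.79,0],"turn": [0,0,0],"fingers": 1}]'

```text
clock: 16.3
eef_pos: [478.3, 123.0, 190.2]
tcp_rot: [3.141, 0.001, 2.854]
contact_force: [1.5, -0.0, -3.6]
opening: 0.454
grasp_force: 62.1
```

Emit:
play_rows --rows '[{"dp": [-0.32,-0.79,0],"turn": [0,0,0],"fingers": 1},{"dp": [-0.32,-0.79,0],"turn": [0,0,0],"fingers": 1},{"dp": [0,0,0.8],"turn": [0,0,0],"fingers": 1},{"dp": [0,0,0.8],"turn": [0,0,0],"fingers": 1},{"dp": [0,0,0.8],"turn": [0,0,0],"fingers": 1}]'

```text
clock: 16.72
eef_pos: [486.0, 55.7, 93.6]
tcp_rot: [3.14, 0.003, 2.852]
contact_force: [0.7, 0.1, -3.8]
opening: 0.455
grasp_force: 62.3
```

Emit:
play_rows --rows '[{"dp": [0,0,0.5],"turn": [0,0,0],"fingers": 1},{"dp": [0,0,0],"turn": [0,0,0],"fingers": 1},{"dp": [0,0,0],"turn": [0,0,0],"fingers": 1},{"dp": [0,0,0],"turn": [0,0,0],"fingers": 1}]'

```text
clock: 17.05
eef_pos: [486.3, 56.7, 74.8]
tcp_rot: [3.141, 0.002, 2.854]
contact_force: [-0.1, -0.2, -3.4]
opening: 0.457
grasp_force: 62.0
```

```bash
python3 - <<'E'
from h import *
d=r.grab_frame('wrist'); s=r.sense(); print(s['eef_pos'],s['tcp_rot'],s['contact_force'],s['opening'])
cv2.imwrite('pics/c4.png',cv2.resize(cv2.cvtColor(d['pixels'],cv2.COLOR_RGB2BGR)[60:330,180:400],None,fx=2,fy=2,interpolation=cv2.INTER_CUBIC))
E
```

```text
[486.60396227  56.7174624   75.0637819 ] [3.14044263e+00 2.67020048e-03 2.85387547e+00] [-0.88991774  0.02625317 -2.30574739] 0.44933665676484463
```

View pics/c4.png

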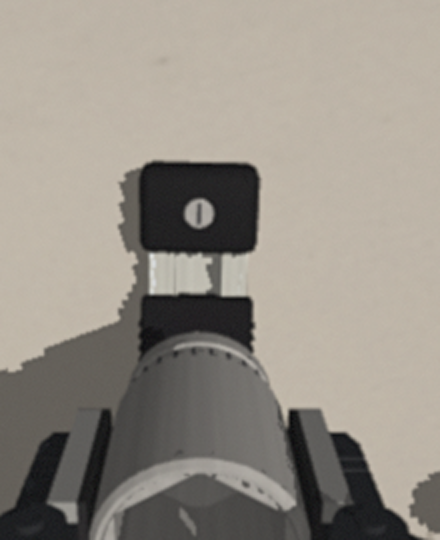

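```bash
python3 - <<'E'
from h import *
d=r.grab_frame('wrist'); s=r.sense(); p=s['eef_pos']
for n,u,v,z in (('edge4',278.5,208,16),('rim',281,228,p[2]-23)):
    q=cast(d,u,v,z); print(n,p,q.round(1),tool(*(q-p)[:2],s['tcp_rot'][2])*40)
E
```

```text
edge4 [486.64951704  56.72174065  75.1041341 ] [472.3  61.2  16. ] [15.04  0.2 ]
rim [486.64951704  56.72174065  75.1041341 ] [470.7  63.   52.1] [17.08  1.48]
```

Emit:
play_rows --rows '[{"dp": [0.015,-0.025,0.2],"turn": [0,0,0],"fingers": 1},{"dp": [0,0,0.2],"turn": [0,0,0],"fingers": 1},{"dp": [0,0,0.2],"turn": [0,0,0],"fingers": 1},{"dp": [0,0,0.2],"turn": [0,0,0],"fingers": 1},{"dp": [0,0,0.07],"turn": [0,0,0],"fingers": 1}]'

```text
clock: 17.57
eef_pos: [484.7, 55.6, 39.1]
tcp_rot: [-3.141, -0.0, 2.854]
contact_force: [-16.0, -2.6, 72.7]
opening: 0.453
grasp_force: 68.6
```

Emit:
play_rows --rows '[{"dp": [0,0,0.03],"turn": [0,0,0],"fingers": 1},{"dp": [0,0,0.02],"turn": [0,0,0],"fingers": 1},{"dp": [0,0,0],"turn": [0,0,0],"fingers": 1}]'

```text
clock: 17.82
eef_pos: [484.7, 55.6, 39.1]
tcp_rot: [-3.142, 0.0, 2.854]
contact_force: [-14.3, -2.0, 53.5]
opening: 0.459
grasp_force: 68.0
```

Emit:
play_rows --rows '[{"dp": [0,0,0],"turn": [0,0,0],"fingers": 0.3},{"dp": [0,0,0],"turn": [0,0,0],"fingers": 0.3},{"dp": [0,0,0],"turn": [0,0,0],"fingers": 0.3},{"dp": [0,0,-0.3],"turn": [0,0,0],"fingers": 0.3},{"dp": [0,0,-0.9],"turn": [0,0,0],"fingers": 0.3}]'

```text
clock: 18.23
eef_pos: [481.2, 55.3, 81.0]
tcp_rot: [-3.138, -0.008, 2.854]
contact_force: [-0.3, 1.0, 0.0]
opening: 0.704
grasp_force: 0.0
```

Emit:
play_rows --rows '[{"dp": [0,0,-0.9],"turn": [0,0,0],"fingers": 0.2},{"dp": [0,0,-0.9],"turn": [0,0,0],"fingers": 0.2},{"dp": [0,0,-0.9],"turn": [0,0,0],"fingers": 0.2},{"dp": [-0.16,-0.89,0],"turn": [0,0,0],"fingers": 0.2},{"dp": [-0.16,-0.89,0],"turn": [0,0,0],"fingers": 0.2}]'

```text
clock: 18.65
eef_pos: [478.3, -15.9, 194.6]
tcp_rot: [3.14, 0.005, 2.857]
contact_force: [0.6, -0.1, -1.2]
opening: 0.799
grasp_force: 0.0
```

Emit:
play_rows --rows '[{"dp": [-0.16,-0.89,0],"turn": [0,0,0],"fingers": 0.2},{"dp": [-0.16,-0.89,0],"turn": [0,0,0],"fingers": 0.2},{"dp": [-0.16,-0.89,0],"turn": [0,0,0],"fingers": 0.2},{"dp": [-0.16,-0.89,0],"turn": [0,0,0],"fingers": 0.2},{"dp": [-0.16,-0.89,0],"turn": [0,0,0],"fingers": 0.2}]'

```text
clock: 19.07
eef_pos: [456.0, -197.7, 192.0]
tcp_rot: [3.141, -0.001, 2.854]
contact_force: [1.2, -0.2, -0.5]
opening: 0.802
grasp_force: 0.0
```

Emit:
play_rows --rows '[{"dp": [-0.16,-0.89,0],"turn": [0,0,0],"fingers": 0.2},{"dp": [-0.16,-0.89,0],"turn": [0,0,0],"fingers": 0.2},{"dp": [0,0,0],"turn": [0,0,0],"fingers": 0.2},{"dp": [0,0,0],"turn": [0,0,0],"fingers": 0.2},{"dp": [0,0,0],"turn": [0,0,0],"fingers": 0.2}]'

```text
clock: 19.48
eef_pos: [448.3, -267.6, 191.7]
tcp_rot: [3.141, -0.001, 2.853]
contact_force: [0.1, -0.2, -0.4]
opening: 0.798
grasp_force: 0.0
```

```bash
python3 - <<'E'
from h import *
d=r.grab_frame('wrist'); s=r.sense(); print(s['eef_pos'],s['tcp_rot'],s['contact_force'],s['opening'])
e=r.grab_frame('side')
o=np.hstack([cv2.resize(k['pixels'][y:y+150,x:x+150],(400,400),interpolation=cv2.INTER_CUBIC) for k,x,y in((d,205,120),(e,190,170))])
cv2.imwrite('pics/c5.png',cv2.cvtColor(o,cv2.COLOR_RGB2BGR))
E
```

```text
[ 448.41613482 -267.11446171  191.9003574 ] [ 3.14100076e+00 -1.16844942e-03  2.85374624e+00] [-0.33805267  1.0612831  -0.60609677] 0.7989616750440972
```

View pics/c5.png

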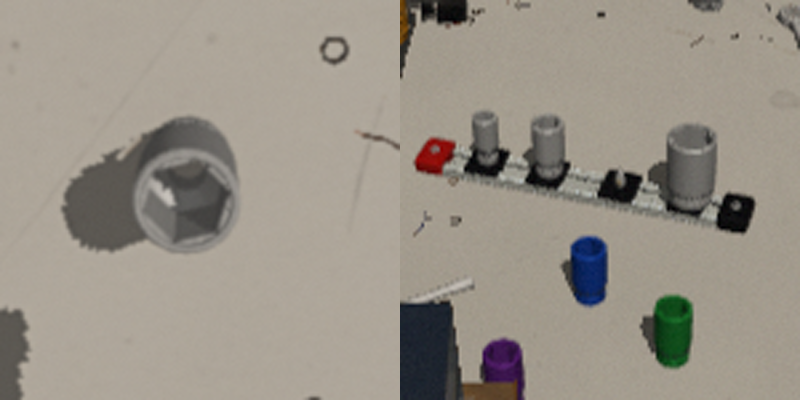

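The side view shows a, b and d seated in order with clip 3 free. c's mouth is at wrist pixel (275,195).

```bash
python3 - <<'E'
from h import *
d=r.grab_frame('wrist'); s=r.sense(); p=s['eef_pos']
q=cast(d,275.1,195,56); print(p,q.round(1),tool(*(q-p)[:2],s['tcp_rot'][2]))
E
```

```text
[ 448.74060346 -266.75106061  192.23701202] [ 448.1 -269.5   56. ] [-0.003 -0.07 ]
```

Emit:
play_rows --rows '[{"dp": [0,-0.08,0.87],"turn": [0,0,0],"fingers": 0.25},{"dp": [0,0,0.87],"turn": [0,0,0],"fingers": 0.25},{"dp": [0,0,0.87],"turn": [0,0,0],"fingers": 0.25},{"dp": [0,0,0.87],"turn": [0,0,0],"fingers": 0.25},{"dp": [0,0,0.86],"turn": [0,0,0],"fingers": 0.25}]' --force 50

```text
clock: 20.05
eef_pos: [448.1, -269.9, 17.7]
tcp_rot: [-3.141, 0.001, 2.855]
contact_force: [0.4, -0.5, -0.3]
opening: 0.747
grasp_force: 0.0
```

Emit:
play_rows --rows '[{"dp": [0,0,0],"turn": [0,0,0],"fingers": 0.25},{"dp": [0,0,0],"turn": [0,0,0],"fingers": 0.5},{"dp": [0,0,0],"turn": [0,0,0],"fingers": 1},{"dp": [0,0,0],"turn": [0,0,0],"fingers": 1},{"dp": [0,0,0],"turn": [0,0,0],"fingers": 1}]'

```text
clock: 20.47
eef_pos: [449.3, -271.6, 21.1]
tcp_rot: [-3.141, 0.004, 2.854]
contact_force: [1.3, 1.5, 5.5]
opening: 0.382
grasp_force: 50.0
```

Emit:
play_rows --rows '[{"dp": [0,0,0],"turn": [0,0,0],"fingers": 1},{"dp": [0,0,0],"turn": [0,0,0],"fingers": 1}]'

```text
clock: 20.63
eef_pos: [449.3, -271.6, 21.1]
tcp_rot: [-3.141, 0.004, 2.854]
contact_force: [-0.5, 1.8, 9.1]
opening: 0.376
grasp_force: 50.5
```

Emit:
play_rows --rows '[{"dp": [0,0,-0.86],"turn": [0,0,0],"fingers": 1},{"dp": [0,0,-0.86],"turn": [0,0,0],"fingers": 1},{"dp": [0,0,-0.86],"turn": [0,0,0],"fingers": 1},{"dp": [0,0,-0.86],"turn": [0,0,0],"fingers": 1},{"dp": [0,0,-0.86],"turn": [0,0,0],"fingers": 1}]'

```text
clock: 21.05
eef_pos: [447.4, -270.9, 193.7]
tcp_rot: [-3.141, 0.001, 2.854]
contact_force: [0.3, -0.6, -1.7]
opening: 0.376
grasp_force: 50.4
```

Emit:
play_rows --rows '[{"dp": [-0.04,0.9,0],"turn": [0,0,0],"fingers": 1},{"dp": [0,0.9,0],"turn": [0,0,0],"fingers": 1},{"dp": [0,0.9,0],"turn": [0,0,0],"fingers": 1},{"dp": [0,0.9,0],"turn": [0,0,0],"fingers": 1},{"dp": [0,0.9,0],"turn": [0,0,0],"fingers": 1}]'

```text
clock: 21.47
eef_pos: [500.5, -97.4, 192.2]
tcp_rot: [3.141, 0.002, 2.853]
contact_force: [0.7, 0.9, -2.6]
opening: 0.381
grasp_force: 50.7
```

Emit:
play_rows --rows '[{"dp": [0,0.9,0],"turn": [0,0,0],"fingers": 1},{"dp": [0,0.9,0],"turn": [0,0,0],"fingers": 1},{"dp": [0,0.9,0],"turn": [0,0,0],"fingers": 1},{"dp": [0,0.88,0],"turn": [0,0,0],"fingers": 1},{"dp": [0,0,0],"turn": [0,0,0],"fingers": 1}]'

```text
clock: 21.88
eef_pos: [542.8, 43.5, 192.3]
tcp_rot: [3.138, 0.003, 2.856]
contact_force: [0.2, -0.2, -0.9]
opening: 0.377
grasp_force: 50.9
```

Emit:
play_rows --rows '[{"dp": [0,0,0.7],"turn": [0,0,0],"fingers": 1},{"dp": [0,0,0.7],"turn": [0,0,0],"fingers": 1},{"dp": [0,0,0.7],"turn": [0,0,0],"fingers": 1},{"dp": [0,0,0.7],"turn": [0,0,0],"fingers": 1},{"dp": [0,0,0.2],"turn": [0,0,0],"fingers": 1}]'

```text
clock: 22.3
eef_pos: [538.7, 38.1, 68.3]
tcp_rot: [-3.14, -0.004, 2.854]
contact_force: [-1.9, -1.0, -1.7]
opening: 0.38
grasp_force: 50.9
```

Emit:
play_rows --rows '[{"dp": [0,0,0],"turn": [0,0,0],"fingers": 1},{"dp": [0,0,0],"turn": [0,0,0],"fingers": 1},{"dp": [0,0,0],"turn": [0,0,0],"fingers": 1}]'

```text
clock: 22.55
eef_pos: [542.4, 38.4, 72.8]
tcp_rot: [3.141, 0.003, 2.853]
contact_force: [-0.0, -0.2, -1.6]
opening: 0.38
grasp_force: 50.9
```

```bash
python3 - <<'E'
from h import *
d=r.grab_frame('wrist'); s=r.sense(); print(s['eef_pos'],s['tcp_rot'],s['contact_force'],s['opening'])
cv2.imwrite('pics/c6.png',cv2.resize(cv2.cvtColor(d['pixels'],cv2.COLOR_RGB2BGR)[60:330,180:400],None,fx=2,fy=2,interpolation=cv2.INTER_CUBIC))
E
```

```text
[542.45106795  38.43291176  72.83428644] [3.14050091e+00 2.94357835e-03 2.85343454e+00] [ 0.07989385 -0.11593979 -1.99030791] 0.37638630979336546
```

View pics/c6.png

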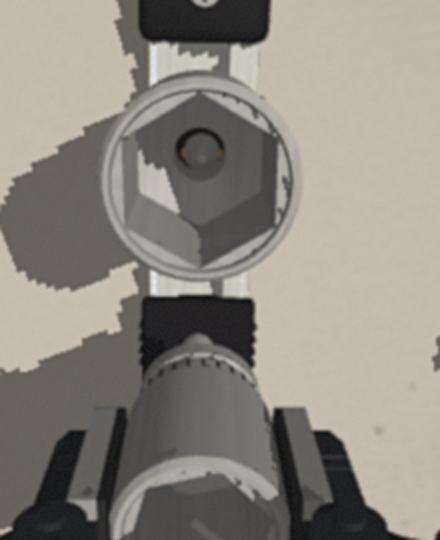

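d is seated, its stud showing at (200,150) in the crop. c lines up over clip 3's stud at (198,345).

Emit:
play_rows --rows '[{"dp": [0.015,-0.02,0.2],"turn": [0,0,0],"fingers": 1},{"dp": [0,0,0.2],"turn": [0,0,0],"fingers": 1},{"dp": [0,0,0.2],"turn": [0,0,0],"fingers": 1},{"dp": [0,0,0.2],"turn": [0,0,0],"fingers": 1},{"dp": [0,0,0.07],"turn": [0,0,0],"fingers": 1}]'

```text
clock: 23.02
eef_pos: [541.9, 37.8, 36.9]
tcp_rot: [3.141, 0.002, 2.854]
contact_force: [-11.2, -2.1, 58.0]
opening: 0.379
grasp_force: 56.5
```

Emit:
play_rows --rows '[{"dp": [0,0,0.03],"turn": [0,0,0],"fingers": 1},{"dp": [0,0,0],"turn": [0,0,0],"fingers": 1},{"dp": [0,0,0],"turn": [0,0,0],"fingers": 1}]'

```text
clock: 23.27
eef_pos: [541.8, 37.8, 37.0]
tcp_rot: [3.141, 0.003, 2.854]
contact_force: [-5.7, -1.9, 31.6]
opening: 0.381
grasp_force: 54.7
```

Seated at 37.0, against 37.1 expected. I'll release it, retreat and check.

Emit:
play_rows --rows '[{"dp": [0,0,0],"turn": [0,0,0],"fingers": 0.35},{"dp": [0,0,0],"turn": [0,0,0],"fingers": 0.35},{"dp": [0,0,0],"turn": [0,0,0],"fingers": 0.35},{"dp": [0,0,-0.3],"turn": [0,0,0],"fingers": 0.35},{"dp": [0,0,-0.9],"turn": [0,0,0],"fingers": 0.35}]'

```text
clock: 23.68
eef_pos: [536.7, 37.6, 79.5]
tcp_rot: [-3.139, -0.008, 2.854]
contact_force: [-1.1, 0.1, 0.3]
opening: 0.649
grasp_force: 0.0
```

Emit:
play_rows --rows '[{"dp": [0,0,-0.9],"turn": [0,0,0],"fingers": 0.2},{"dp": [0,0,-0.9],"turn": [0,0,0],"fingers": 0.2},{"dp": [0,0,-0.9],"turn": [0,0,0],"fingers": 0.2},{"dp": [0,-0.9,0],"turn": [0,0,0],"fingers": 0.2},{"dp": [0,-0.9,0],"turn": [0,0,0],"fingers": 0.2}]'

```text
clock: 24.1
eef_pos: [521.5, -30.8, 194.1]
tcp_rot: [3.14, 0.005, 2.857]
contact_force: [0.0, -0.1, -0.3]
opening: 0.8
grasp_force: 0.0
```

Emit:
play_rows --rows '[{"dp": [0,-0.9,0],"turn": [0,0,0],"fingers": 0.2},{"dp": [0,-0.9,0],"turn": [0,0,0],"fingers": 0.2},{"dp": [0,0,0],"turn": [0,0,0],"fingers": 0.2},{"dp": [0,0,0],"turn": [0,0,0],"fingers": 0.2},{"dp": [0,0,0],"turn": [0,0,0],"fingers": 0.2}]'

```text
clock: 24.52
eef_pos: [499.4, -100.2, 191.2]
tcp_rot: [3.141, 0.0, 2.852]
contact_force: [0.0, -0.2, -0.3]
opening: 0.801
grasp_force: 0.0
```

```bash
python3 - <<'E'
from h import *
s=r.sense(); print(s['eef_pos'],s['contact_force'],s['qvel'].round(3))
e=r.grab_frame('side');f=r.grab_frame('scene')
o=np.hstack([cv2.resize(k['pixels'][y:y+120,x:x+120],(400,400),interpolation=cv2.INTER_CUBIC) for k,x,y in((f,230,140),(e,200,170))])
cv2.imwrite('pics/c7.png',cv2.cvtColor(o,cv2.COLOR_RGB2BGR))
# stud-seat check: expected top centres
for n,p in (('a',[656.5,2.3,62]),('b',[603.4,18.3,67]),('c',[542,37.8,72]),('d',[485,55.7,78])): 
    u,v=proj(e,p); print(n,(round((u-200)/.3+400),round((v-170)/.3)))
E
```

```text
[ 499.3625223  -100.19225924  191.19099292] [ 0.02701276 -0.21679209 -0.32771789] [ 0.026  0.005 -0.002  0.    -0.003 -0.001]
a (469, 142)
b (547, 149)
c (641, 159)
d (730, 168)
```

View pics/c7.png

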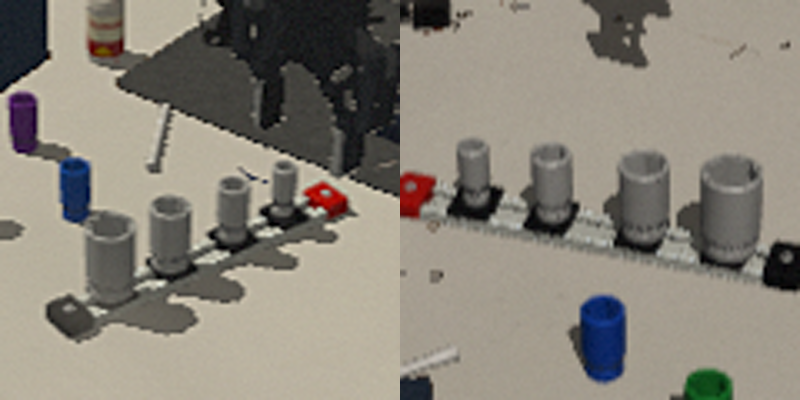

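All four sockets stand upright and seated in order, with the smallest at the red cap. Their tops match the predicted seated heights, and the gripper is clear.

```bash
python3 -c "
from rig import r
print(r.sign_off())"
```

```text
the job is handed in; nothing more can be done
None
```

The four sockets are on the rail in size order, smallest at the red cap; the cameras show each one upright and fully down, and I handed the job in at about 25 s, though sign-off returned no verdict.

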